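# Gauge the coupling gap with a taper gauge

## Robot

A 7-joint arm with a two-finger parallel gripper is mounted at the origin on the work surface. World frame = base frame: x ahead of the robot, y to its left, z up, the work surface at z = 0. Lengths are in m, angles in rad, forces in N, time in s.
With the tool pointing down it reaches from about 0.4 to 0.875 m from the base axis. Payload 19.3 kg.
Tool frame: the origin (TCP) lies midway between the tips of the shut fingers; the grasp point (between the pads) lies 19 mm behind it; x points along the fingers, y is the direction in which the jaws open and shut, and the axes are right-handed (so a half turn about x gives the same grasp; the last joint's range is limited). The gripper opens to 85 mm and grips with 20 to 120 N. Pads are 22 mm wide; open, the fingers measure 114 mm over their backs; the gripper's body (76 mm by 85 mm) begins 54 mm behind the grasp point. The pads swing forward as they close: fully open they stand 13 mm farther back than shut.
Start: joints at [-1.21, 0.521, -0.036, 1.599, 0.021, 1.021, -0.113], TCP at [0.261, 0.568, 0.231] pointing down, gripper open.
Joint ranges: [-2.91, 2.91], [-0.3, 2.13], [-1.5, 1.42], [0.17, 2.43], [-1.26, 4.41], [0.16, 1.93], [-2.52, 2.52]. Speed limits (rad/s): [1.89, 1.89, 2.39, 2.39, 3.01, 3.01, 3.01].

## Interface

Orientations are given as [roll, pitch, yaw] about the fixed x, y, z axes, in that order (R = Rz(yaw) Ry(pitch) Rx(roll)).
In Python, from workcell import telemetry, vision, workorder gives the robot as it stands. The module is installed in compiled form; this text tells all that it offers.
- The arm moves only by the tool play_rows, never from a script. Its argument "deltas" is a list of rows, each a list of 7 numbers: the shift along the world's x, y, z in mm, then the turn, a rotation vector about the world's x, y, z in degrees, then the finger opening in mm, from 0 to 85.4. In form: [[x, y, z, wx, wy, wz, jaw], ...]. A call has 1 to 8 rows; each row shifts and turns the commanded pose from where the row before left it; what a row does not reach is not made up. A row lasts 1/8 s, in which the tool goes at most 62.5 mm and 10.7 degrees, less where a joint would pass 70% of its speed; a pose out of reach is approached as far as the arm can. A call with a gripper value outside its range is refused whole. The fingers move at their own pace and stop on an object; "grip_force" is the grip in N (left out, the last holds). Time passes only in rows, so rows that do not move let the fingers close. It gives the time, the measured TCP pose, the force and the opening at its end, in the units of the state.
- telemetry.observe(): the state, without advancing time (a new reading comes with each control period).
- vision.grab_frame(name): name is "scene" or "top"; returns the picture (420x560x3 uint8, red, green, blue); there is no depth.
- vision.camera_info(name): a dict with "mtx" (3x3 intrinsics, pixels), "k1" (the pictures are not rectified: a ray, as slopes to the right and down, at radius r is drawn at 1 + k1 r^2 times it, then the intrinsics apply), "rvec" (rotation vector, rad) and "tvec" (3), from world to camera coordinates, as OpenCV has them. Camera axes: x right, y down, z forward; pixel columns grow to the right and rows downward; lengths in m; the calibration is good to about 2 mm. A picture is of the moment at which its call begins. camera_info takes no time and is no camera call.
- workorder.job_done(): hands the job in, once; it reports no verdict.
The state is a dict: "clock": time; "qpos": joint angles; "qd": joint speeds; "joint_efforts": joint torques, N m; "position": TCP position; "tool_rot": TCP orientation; "force": force on the tool from outside, world axes, zero at the start; "moment": the same for the moment, N m; "grip_width": finger opening in m.
Only numpy, scipy, OpenCV 4.12 (cv2) and the standard library are available. Lean on these libraries where they do the work, as an engineer would, in place of code of your own. Each camera call takes 0.05 s, during which the arm holds its last target. There are 200 camera calls.

## Task

Take the taper gauge off its hook on the gauge rack, leaving the other two gauges hanging, and slide its blade straight down into the gap between the two coupling flanges of the motor drive, from the top of the coupling and flat to the flange faces, until it drags snugly on both faces; do not jam it. Finish while still holding the gauge by its handle at that depth, upright and steady: do not let go of it.

Things in the scene. Friction and masses are not known exactly. Their poses are not given: they have to be found in the camera images.
- gauge_grip (a point): Centre of the taper gauge's black plastic handle, 22 mm wide (own y), 12 mm thick (own x), 42 mm tall (own z). The gauge, 0.06 to 0.12 kg, hangs loose, blade down, on one of the rack's three hooks (which one varies). Own z is up along the gauge; own x runs along the hook from its open end to the crossbar.
- gauge_tip (a point): Middle of the tip of the taper gauge's steel blade, 86 mm below the handle's centre; same axes. The blade is 15 mm wide (own y) and 65 mm long below the handle; its thickness (own x) grows evenly, on both sides alike, from 2 mm at this tip to 8 mm at 60 mm above it.
- gauge_eye (a point): Centre of the taper gauge's steel hanging eye, 30 mm above the handle's centre: a ring 24 mm over and 6 mm thick, with a 16 mm opening along own x through which the hook passes. As it hangs this point is 209 mm above the bench, 6 mm below the hook's centre line.
- rack: Gauge rack, fixed. Origin: centre of the underside of its base plate (120 x 250 x 8 mm, own x by y). A crossbar (top 224 mm high) at own x +30 mm carries three hooks of 5 mm bar at own y -75, 0, +75 mm, 215 mm high. They run in own -x to x = -26 mm, then turn up, ending at x = -34 mm, 9 mm above the level part's centre line.
- rack_middle_hook (a point): Where a gauge hangs on the rack's middle hook: own x -8 mm of the rack (a gauge hangs within 3 mm of this x), on the hook's centre line, 215 mm high; axes as rack. To come off, a gauge's eye must rise 8 to 10 mm (higher, its lower side meets the bar) and be drawn 40 mm or more in own -x, over the upturned end.
- motor_hub: Coupling half on the motor shaft, fixed: steel flange, 84 mm diameter, 18 mm thick. Origin: centre of its flat face, 75 mm above the bench. Own z up; own y along the shaft, away from the gap into the motor (from y = 46 mm, radius 62 mm, terminal box up to 165 mm above the bench). Its top edge, 42 mm above the origin, has a 2 mm bevel towards the gap.
- driven_hub: The other coupling half, on the bearing unit's shaft: same flange facing the motor hub, in line with it, same axes. Origin: centre of its flat face; the parallel gap lies between the two origins.
- gap_mouth (a point): A point in the motor hub's face plane at the top edge of the flange (42 mm above its origin); axes as motor_hub. The gap (4.5 to 6 mm wide, varies) extends from here in own -y. The blade first grips with its tip 27 to 42 mm below this height; from there drag builds up softly, 2 to 4 N of push per mm; a push of 5 to 10 N is snug.
- plug_gauge_mid (a point): Plug gauge hanging on another hook: round aluminium handle 18 mm thick with a 24 mm steel plug below, 76 mm long below its eye. This point is 35 mm below the centre of its eye. Loose; leave it hanging.
- snap_gauge_mid (a point): Snap gauge hanging on another hook: C-shaped steel plate, 40 mm wide, 6 mm thick. This point is 35 mm below the centre of its eye. Loose; leave it hanging.

How it is judged:
By the outcome, as a careful person would: the job done as asked, in the order asked, and still so for the second after the job is handed in, while the arm keeps its last pose, push and grip.
It also fails if it takes over 51 s, if anything falls off the work surface, if the arm or the gripper's body presses on something with over 40 N, if the wrist force passes 120 N, or if a joint passes its speed limit or range.

## Working session

There is one attempt and no reset: what is moved stays moved. The work goes in short steps, Python scripts to look and compute and a tool call to move; the robot and the scene stay as the last step left them, time stands still between calls to the robot, and variables do not carry over. Pictures are saved under pics/ and viewed, about 8 in all and at most 12, crops included, and the job is handed in when it is done.

Besides the shell and the picture viewer there is one more tool, called after "Emit:" in YAML: its name, and indented under it one key for each argument. play_rows: Moves the arm, as the interface text tells. Its arguments: {"type":"object","properties":{"deltas":{"type":"array","items":{"type":"array","items":{"type":"number"}}},"grip_force":{"type":"number"}},"required":["deltas"]}

```bash
mkdir -p pics
cat > h.py <<'E'
import numpy as np, cv2
from workcell import telemetry, vision, workorder
def cam(n):
    c=vision.camera_info(n); return np.array(c["mtx"],float),float(c["k1"]),cv2.Rodrigues(np.array(c["rvec"],float))[0],np.array(c["tvec"],float).ravel()
def ray(n,uv):
    K,k,R,t=cam(n); d=np.array([k,0,0,0,0.])
    p=cv2.undistortPoints(np.array([[uv]],float),K,d).ravel()
    v=R.T@np.array([p[0],p[1],1]); return -R.T@t, v/np.linalg.norm(v)
def onz(n,uv,z):
    o,v=ray(n,uv); return o+v*(z-o[2])/v[2]
def tri(a,b):
    (o,v),(q,w)=ray("scene",a),ray("top",b)
    s=np.linalg.lstsq(np.c_[v,-w],q-o,rcond=None)[0]; A=o+v*s[0];B=q+w*s[1]
    return (A+B)/2,np.linalg.norm(A-B)
def proj(n,P):
    K,k,R,t=cam(n); return cv2.projectPoints(np.array(P,float).reshape(-1,1,3),cv2.Rodrigues(R)[0],t,K,np.array([k,0,0,0,0.]))[0].reshape(-1,2)
def shot(n,f,crop=None,s=1):
    im=cv2.cvtColor(vision.grab_frame(n),cv2.COLOR_RGB2BGR); cv2.imwrite("pics/"+f+"_raw.png",im)
    if crop: x0,y0,x1,y1=crop; im=im[y0:y1,x0:x1]
    cv2.imwrite("pics/"+f+".png",cv2.resize(im,None,fx=s,fy=s,interpolation=cv2.INTER_CUBIC)); return im
E
python3 -c "
from h import *
shot('scene','s0',None,1.4);shot('top','t0',None,1.4)
for n in('scene','top'):
  K,k,R,t=cam(n);print(n,K.tolist(),k,-R.T@t,R.tolist())
print(telemetry.observe())"
```

```text
scene [[509.02704851550595, 0.0, 275.6022384726359], [0.0, 509.02704851550595, 213.05546928829818], [0.0, 0.0, 1.0]] -0.11605342305346884 [0.99614082 0.22440363 0.89322621] [[-0.5915475197674569, 0.8061299250651826, -0.015035816285562636], [0.6480615656485593, 0.46429510980374855, -0.6036938447105974], [-0.47967461782557164, -0.36685773118026, -0.7970744419984647]]
top [[410.3620750596088, 0.0, 283.62611615217827], [0.0, 410.3620750596088, 208.69064548696608], [0.0, 0.0, 1.0]] -0.04491138848870129 [ 0.49428826 -0.1256434   0.87204412] [[-0.010567405136610142, -0.9999440984538174, 0.0003604387073157453], [-0.9942369295751704, 0.010468633464872812, -0.10669271569473023], [0.106682978106243, -0.0014858266255330516, -0.9942919764845847]]
{'clock': 0.1, 'qpos': array([-1.21019503,  0.52194214, -0.03629985,  1.59992411,  0.02124517,
        1.02113472, -0.11285264]), 'qd': array([ 0.0007748 , -0.00149961,  0.0010539 , -0.00142624, -0.00077634,
       -0.0027833 ,  0.00169941]), 'joint_efforts': array([ 3.31240393e-03, -9.28484488e+01,  1.98421128e+00, -3.70536518e+01,
        1.81108428e-02,  5.34670689e-03,  9.17483391e-06]), 'position': array([0.260932 , 0.5675978, 0.2308009]), 'tool_rot': array([-1.44893683,  1.56977327, -1.87980252]), 'force': array([-0.26335648,  0.41382489,  0.17671336]), 'moment': array([ 0.01513097, -0.04146778, -0.01616007]), 'grip_width': 0.08511956159916464}
```

View pics/s0.png

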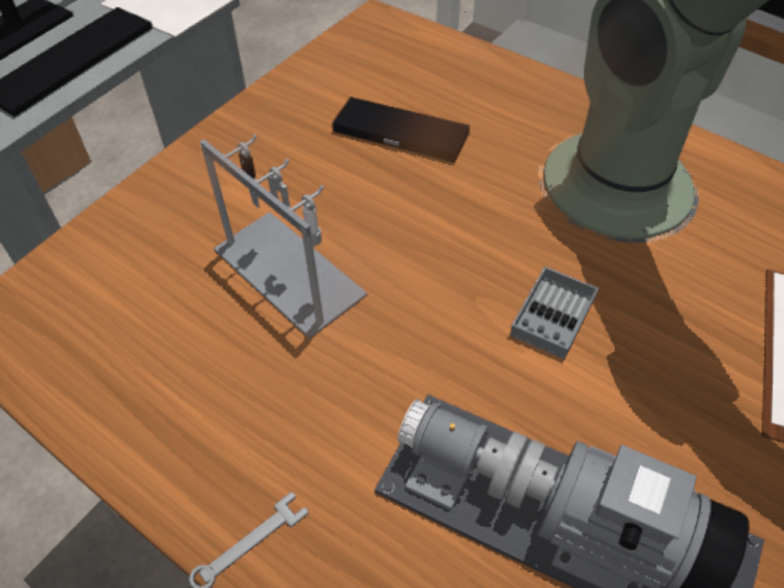

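View pics/t0.png

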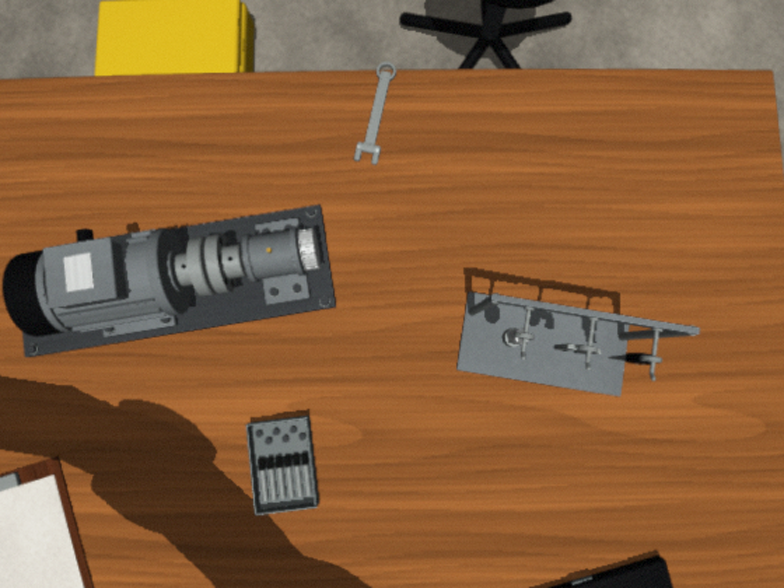

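The scene view shows the taper gauge (black handle) at about (175,114) raw px on the far hook. In the top view it hangs on the rightmost hook at about (460,256), and the coupling is at about (150,188). I'll zoom in on both.

```bash
python3 -c "
import cv2,numpy as np
t=cv2.imread('pics/t0_raw.png');s=cv2.imread('pics/s0_raw.png')
z=lambda im,x,y,w,h,f:cv2.resize(im[y:y+h,x:x+w],(w*f,h*f),interpolation=cv2.INTER_CUBIC)
a=z(t,110,150,66,75,6);b=z(s,330,300,66,75,6)
c=z(t,440,225,66,60,6)[:150*2];d=z(s,140,90,66,50,6)
def fit(i,h):return i[:h]
cv2.imwrite('pics/z1.png',np.vstack([np.hstack([a[:300],b[:300]]) ,np.hstack([c[:300],d[:300]])]))"
```

```text
(no output)
```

View pics/z1.png

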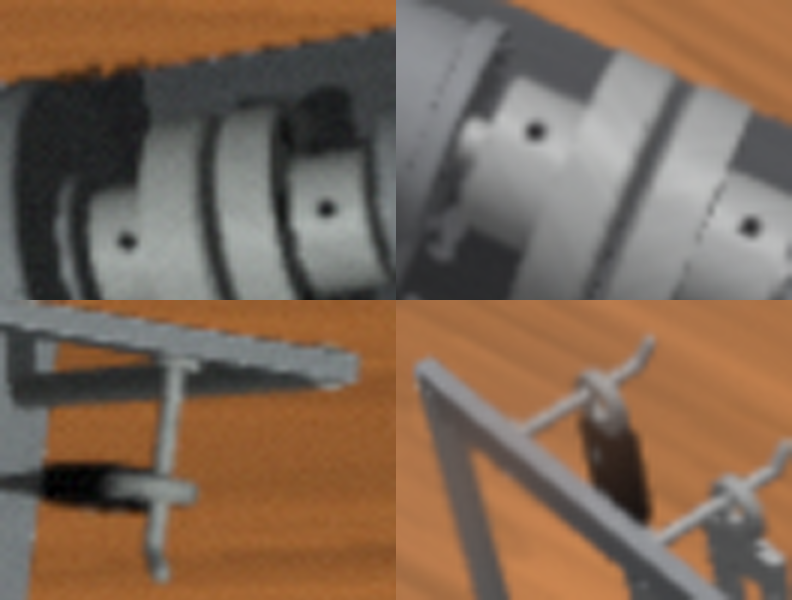

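```bash
python3 -c "
import cv2,numpy as np
t=cv2.imread('pics/t0_raw.png');s=cv2.imread('pics/s0_raw.png')
z=lambda im,x,y,w,h,f:cv2.resize(im[y:y+h,x:x+w],(w*f,h*f),interpolation=cv2.INTER_CUBIC)
a=z(t,126,160,50,60,8);b=z(s,340,302,50,60,8)
o=np.hstack([a,b])
for i in range(0,800,80): o[:6,i]=(0,255,255)
cv2.imwrite('pics/z2.png',cv2.convertScaleAbs(o,alpha=1.3))"
```

```text
(no output)
```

View pics/z2.png

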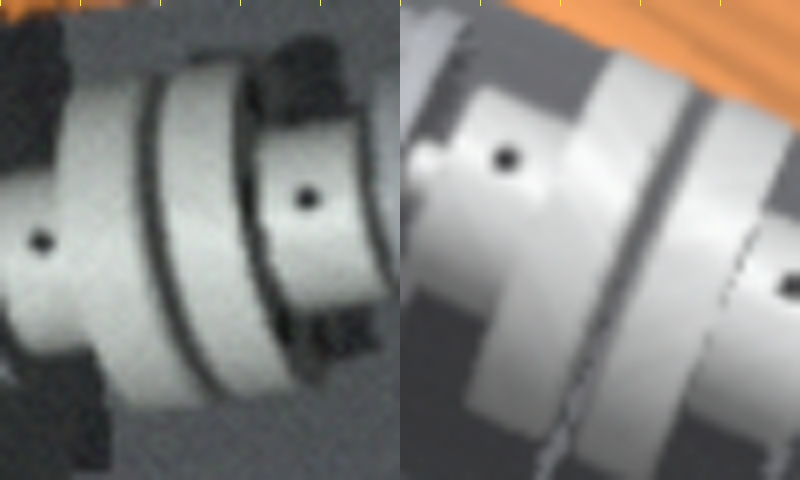

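The gap is clear in both views. In the top crop it runs from (150,80) to (210,400), with motor on the left. In the scene crop it runs from (700,95) to (560,440), with motor on the right. Now I'll compute positions.

```bash
cat > m.py <<'E'
from h import *
np.set_printoptions(precision=4,suppress=True)
# base plate edges
P=[onz('top',(np.array(p)/1.4),.01) for p in [(25,355),(335,305),(322,205)]]
e=P[0]-P[1]; f=P[2]-P[1]
print('plate',P,'yaw edge',np.degrees(np.arctan2(e[1],e[0])),'perp',np.degrees(np.arctan2(f[1],f[0])), np.linalg.norm(e),np.linalg.norm(f))
T=lambda x,y:(x/8+126,y/8+160); S=lambda x,y:((x-400)/8+340,y/8+302)
yaw=np.arctan2(e[1],e[0]); a=np.array([np.cos(yaw),np.sin(yaw),0]); c=np.array([a[1],-a[0],0])# c = own x, perp horizontal
def bis(n,p,q):
    o,v=ray(n,p);_,w=ray(n,q)
    g=lambda r:np.array([r@c,r[2]]);v=g(v);w=g(w);v/=np.linalg.norm(v);w/=np.linalg.norm(w)
    b=v+w;return g(o),b/np.linalg.norm(b),np.arccos(v@w)/2
for nm,tp,sp in [('motor',((110,78),(168,406)),((757,112),(610,465))),('driven',((202,68),(260,392)),((648,66),(508,424)))]:
    o,v,h1=bis('top',T(*tp[0]),T(*tp[1]));q,w,h2=bis('scene',S(*sp[0]),S(*sp[1]))
    s=np.linalg.solve(np.c_[v,-w],q-o);X=o+v*s[0]
    print(nm,'c,z',X,'radii',s[0]*np.sin(h1),s[1]*np.sin(h2))
# gap edges at top z=.117 : locus of pixels on the line; own (c,a) coords
for nm,n,pts in [('top mot','top',[T(140,120),T(138,170),T(143,230)]),('top drv','top',[T(160,120),T(161,170),T(168,230)]),
  ('sc mot','scene',[S(717,100),S(680,165),S(645,240)]),('sc drv','scene',[S(690,85),S(655,155),S(615,245)])]:
    for p in pts:
        r=onz(n,p,.117);print(nm,r,'c,a',r@c,r@a)
# rack
C=[onz('top',np.array(p)/1.4,.224) for p in [(470,296),(698,330)]]
d=C[1]-C[0];print('bar',C,np.linalg.norm(d),'yaw rack',np.degrees(np.arctan2(d[1],d[0]))+90)
H=[onz('top',np.array(p)/1.4,.224) for p in [(527,356),(590,366),(653,377)]];print('hook tips',H)
G=lambda x,y:(x/6+440,(y-300)/6+225)
r0,r1=onz('top',G(176,362),.215),onz('top',G(158,560),.217);print('hook',r0,r1,np.degrees(np.arctan2(*(r0-r1)[[1,0]])))
print('eye top',onz('top',G(190,491),.221))
Q=lambda x,y:((x-396)/6+140,(y-300)/6+90)
print('eye tri',tri(Q(603,400),G(150,491)),'handle',tri(Q(617,468),G(95,487)))
print('eye scene z.209',onz('scene',Q(603,400),.209),'handle .179',onz('scene',Q(617,468),.179),onz('top',G(95,487),.179))
E
python3 m.py
```

```text
plate [array([0.4966, 0.4402, 0.01  ]), array([ 0.5683, -0.0332,  0.01  ]), array([ 0.7227, -0.013 ,  0.01  ])] yaw edge 98.61586503392952 perp 7.470804770415296 0.47883682430209706 0.15571460517455482
motor c,z [0.6348 0.074 ] radii 0.040919822206954934 0.040714364017187095
driven c,z [0.6345 0.0717] radii 0.04053778053281649 0.041241641805578697
top mot [0.6417 0.1356 0.117 ] c,a 0.6547522866674956 0.03794513499179025
top mot [0.6298 0.1357 0.117 ] c,a 0.6430167096502019 0.03986089878167644
top mot [0.6156 0.1342 0.117 ] c,a 0.6287073881718737 0.04043286200262135
top drv [0.6416 0.1309 0.117 ] c,a 0.6539805893964162 0.03326595515857886
top drv [0.6297 0.1303 0.117 ] c,a 0.6421333843703748 0.03448894394720149
top drv [0.6155 0.1283 0.117 ] c,a 0.6277528064665312 0.03460652959557374
sc mot [0.5992 0.1342 0.117 ] c,a 0.6125309731563229 0.042937103055765244
sc mot [0.6165 0.1353 0.117 ] c,a 0.6298435730181371 0.04141164204559536
sc mot [0.6352 0.1378 0.117 ] c,a 0.6486995334403899 0.04112260548344121
sc drv [0.5995 0.1279 0.117 ] c,a 0.6118404887066858 0.03661061190181833
sc drv [0.6176 0.1299 0.117 ] c,a 0.6300651603586376 0.03593522109494979
sc drv [0.6397 0.1334 0.117 ] c,a 0.6524863066460668 0.03603197420918382
bar [array([ 0.5586, -0.2093,  0.224 ]), array([ 0.5168, -0.4696,  0.224 ])] 0.2636127768934671 yaw rack -9.12262318830642
hook tips [array([ 0.4901, -0.2719,  0.224 ]), array([ 0.4779, -0.3429,  0.224 ]), array([ 0.4645, -0.4143,  0.224 ])]
hook [ 0.5184 -0.426   0.215 ] [ 0.4657 -0.4173  0.217 ] -9.367046850988906
eye top [ 0.4839 -0.4252  0.221 ]
eye tri (array([ 0.4838, -0.4205,  0.2072]), np.float64(7.559248508829777e-05)) handle (array([ 0.4851, -0.4183,  0.178 ]), np.float64(0.0013122898234850737))
eye scene z.209 [ 0.4852 -0.4187  0.209 ] handle .179 [ 0.486  -0.4181  0.179 ] [ 0.4848 -0.4173  0.179 ]
```

```bash
python3 -c "
from h import *
from scipy.spatial.transform import Rotation as R
s=telemetry.observe();M=R.from_euler('xyz',s['tool_rot']).as_matrix();print(M.round(3),'tool y yaw',np.degrees(np.arctan2(M[1,1],M[0,1])))
yaw=np.radians(98.2);a=np.array([np.cos(yaw),np.sin(yaw)]);c=np.array([a[1],-a[0]])
y0=np.radians(98.616);a0=np.array([np.cos(y0),np.sin(y0)]);c0=np.array([a0[1],-a0[0]]);print('gap mid',.6346*c0+.0381*a0)"
```

```text
[[-0.     0.418  0.909]
 [-0.001  0.909 -0.418]
 [-1.    -0.001  0.   ]] tool y yaw 65.31321067917447
gap mid [0.62173046 0.13274037]
```

Emit:
play_rows:
  deltas:
    - [28,-35,6,0,0,-6.3,50]
    - [28,-35,6,0,0,-6.3,50]
    - [28,-35,6,0,0,-6.3,50]
    - [28,-35,6,0,0,-6.3,50]
    - [28,-35,6,0,0,-6.3,50]
    - [28,-35,6,0,0,-6.3,50]
    - [28,-35,6,0,0,-6.3,50]
    - [28,-35,6,0,0,-6.3,50]
  grip_force: 40

```text
clock: 1.1
position: [0.4856, 0.2866, 0.2794]
tool_rot: [-1.464, 1.57, -2.778]
force: [-0.6, 0.8, 0.2]
grip_width: 0.0501
```

Emit:
play_rows:
  deltas:
    - [28,-35,6,0,0,-6.3,50]
    - [28,-35,6,0,0,-6.3,50]
    - [28,-35,6,0,0,-6.3,50]
    - [28,-35,6,0,0,-6.3,50]
    - [-8,-40,0,0,0,-6.3,50]
    - [-8,-40,0,0,0,-6.3,50]
    - [-8,-40,0,0,0,-6.3,50]
    - [-8,-40,0,0,0,-6.3,50]

```text
clock: 2.1
position: [0.5644, -0.0139, 0.3033]
tool_rot: [-1.413, 1.571, 2.675]
force: [-0.1, 0.0, -0.3]
grip_width: 0.0503
```

Emit:
play_rows:
  deltas:
    - [-8,-40,0,0,0,-6.3,50]
    - [-8,-40,0,0,0,-6.3,50]
    - [-8,-40,0,0,0,-6.3,50]
    - [-8,-40,0,0,0,-6.3,50]
    - [-8,-40,0,0,0,-6.3,50]
    - [-8,-40,0,0,0,-6.3,50]
    - [-8,-40,0,0,0,-6.3,50]
    - [-8,-40,0,0,0,-6.3,50]

```text
clock: 3.1
position: [0.5003, -0.3337, 0.3033]
tool_rot: [-2.338, 1.571, 0.871]
force: [0.3, 0.9, -0.3]
grip_width: 0.05
```

Emit:
play_rows:
  deltas:
    - [-7.5,-43,0,0,0,-6.6,50]
    - [-7.8,-42.3,0,0,0,-6.7,50]
    - [0,0,-40,0,0,0,50]
    - [0,0,-20,0,0,0,50]
    - [0,0,0,0,0,0,50]

```text
clock: 3.72
position: [0.4849, -0.4173, 0.2422]
tool_rot: [-0.406, 1.568, 2.574]
force: [-0.1, -0.1, 0.3]
grip_width: 0.0498
```

```bash
python3 -c "
from h import *
shot('scene','s1');shot('top','t1')
import cv2
a=cv2.imread('pics/s1_raw.png')[40:180,100:260];b=cv2.imread('pics/t1_raw.png')[190:330,380:540]
cv2.imwrite('pics/z3.png',cv2.resize(np.hstack([a,b]),(800,350),interpolation=cv2.INTER_CUBIC))
from scipy.spatial.transform import Rotation as R
s=telemetry.observe();M=R.from_euler('xyz',s['tool_rot']).as_matrix();print(s['position'],M.round(3),np.degrees(np.arctan2(M[1,1],M[0,1])))"
```

```text
[ 0.48558719 -0.41786755  0.24411407] [[ 0.    -0.16  -0.987]
 [-0.001 -0.987  0.16 ]
 [-1.     0.    -0.   ]] -99.2283703836392
```

View pics/z3.png

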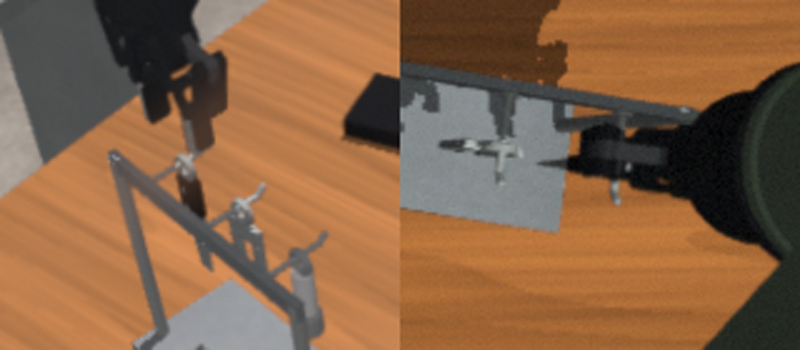

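The crops show the fingers straight above the taper gauge's eye, straddling it in the rack's y direction and clear of the neighbouring snap gauge. Descending.

Emit:
play_rows:
  deltas:
    - [0,0,-20,0,0,0,50]
    - [0,0,-20,0,0,0,50]
    - [0,0,-15,0,0,0,50]
    - [0,0,-15,0,0,0,50]
    - [0,0,-12.5,0,0,0,50]
    - [0,0,0,0,0,0,50]

```text
clock: 4.58
position: [0.4855, -0.4172, 0.1599]
tool_rot: [-0.424, 1.57, 2.558]
force: [0.5, 0.2, 0.6]
grip_width: 0.0499
```

Emit:
play_rows:
  deltas:
    - [0,0,0,0,0,0,30]
    - [0,0,0,0,0,0,22]
    - [0,0,0,0,0,0,15]
    - [0,0,0,0,0,0,10]
    - [0,0,0,0,0,0,10]
    - [0,0,0,0,0,0,10]
  grip_force: 60

```text
clock: 5.32
position: [0.486, -0.4184, 0.1617]
tool_rot: [2.356, 1.569, -0.946]
force: [0.8, -4.1, 4.8]
grip_width: 0.0212
```

```bash
python3 -c "
from h import *
s=telemetry.observe();print(s['position'],s['force'],s['moment'],s['grip_width'])"
```

```text
[ 0.48595071 -0.41839664  0.16168085] [ 0.82224729 -4.11971007  4.81746111] [-0.94141864 -0.08203871  0.01209478] 0.021230664536204893
```

Emit:
play_rows:
  deltas:
    - [0,0,3,0,0,0,10]
    - [0,0,3,0,0,0,10]
    - [0,0,2.5,0,0,0,10]
    - [0,0,0,0,0,0,10]
    - [0,0,0,0,0,0,10]

```text
clock: 5.95
position: [0.4857, -0.4173, 0.1692]
tool_rot: [-0.81, 1.571, 2.171]
force: [-0.1, 0.1, -1.5]
grip_width: 0.0213
```

Emit:
play_rows:
  deltas:
    - [-3,0.5,0.5,0,0,0,10]
    - [-5,0.8,0,0,0,0,10]
    - [-5,0.8,0,0,0,0,10]
    - [-3,0.5,0,0,0,0,10]

```text
clock: 6.45
position: [0.4693, -0.4148, 0.1699]
tool_rot: [-1.475, 1.571, 1.506]
force: [-0.1, 1.0, 0.4]
grip_width: 0.0214
```

Emit:
play_rows:
  deltas:
    - [-3,0.5,0,0,0,0,10]
    - [-3,0.5,0,0,0,0,10]
    - [-3,0.5,0,0,0,0,10]
    - [-3,0.5,0,0,0,0,10]

```text
clock: 6.95
position: [0.4575, -0.4128, 0.1698]
tool_rot: [-0.448, 1.571, 2.533]
force: [0.1, 0.0, -1.0]
grip_width: 0.0212
```

Emit:
play_rows:
  deltas:
    - [-4,0.7,0,0,0,0,10]
    - [-6,1,0,0,0,0,10]
    - [-8,1.3,0,0,0,0,10]
    - [-10,1.6,0,0,0,0,10]
    - [-10,1.6,10,0,0,0,10]
    - [-5,0,40,0,0,0,10]
    - [0,0,40,0,0,0,10]
    - [0,0,20,0,0,0,10]

```text
clock: 7.95
position: [0.4143, -0.4072, 0.2825]
tool_rot: [2.766, 1.568, -0.537]
force: [1.3, -0.1, -1.0]
grip_width: 0.0212
```

```bash
python3 -c "
from h import *
shot('scene','s2',None,1.4);print(telemetry.observe()['force'])"
```

```text
[ 0.76274738 -0.95310765  1.93332638]
```

View pics/s2.png

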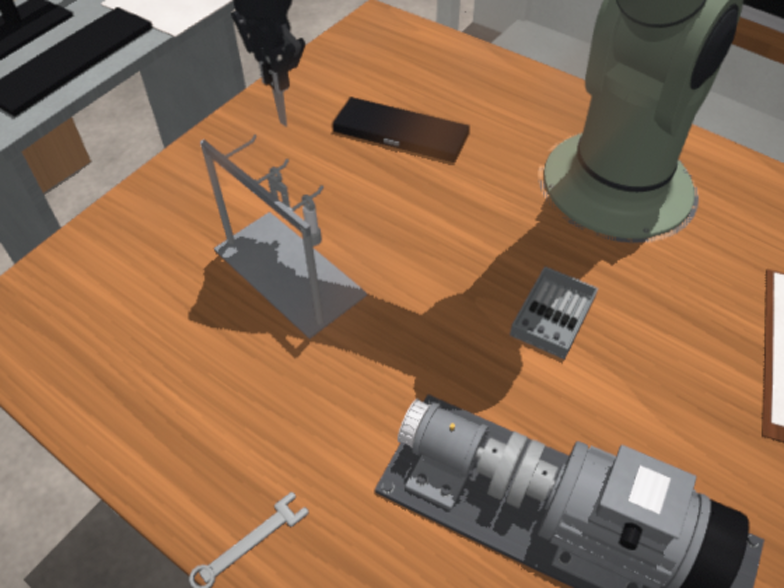

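Only the taper gauge came off (the far hook is empty at about (240,145)). It hangs straight from the fingers, and the other two are still on their hooks. Now I'll carry it over and turn it.

Emit:
play_rows:
  deltas:
    - [0,30,4,0,0,7.5,10]
    - [0,40,4,0,0,7.5,10]
    - [0,40,4,0,0,7.5,10]
    - [0,40,4,0,0,7.5,10]
    - [0,40,4,0,0,7.5,10]
    - [10,40,0,0,0,7.5,10]
    - [25,38,0,0,0,7.5,10]
    - [25,38,0,0,0,7.5,10]

```text
clock: 9.0
position: [0.4749, -0.0995, 0.3002]
tool_rot: [2.827, 1.57, 0.577]
force: [0.4, -0.6, -0.6]
grip_width: 0.021
```

Emit:
play_rows:
  deltas:
    - [25,40,0,0,0,8,10]
    - [25,40,0,0,0,8,10]
    - [25,40,0,0,0,8,10]
    - [25,40,0,0,0,8,10]
    - [25,40,0,0,0,8,10]
    - [20,30,0,0,0,7.5,10]
    - [0,0,0,0,0,0,10]
    - [0,0,0,0,0,0,10]

```text
clock: 10.0
position: [0.6194, 0.1283, 0.2998]
tool_rot: [-0.409, 1.57, -1.836]
force: [0.1, -1.3, -1.1]
grip_width: 0.0214
```

```bash
cat > st.py <<'E'
from h import *
from scipy.spatial.transform import Rotation as R
np.set_printoptions(precision=4,suppress=True)
s=telemetry.observe();M=R.from_euler('xyz',s['tool_rot']).as_matrix();print(s['clock'],s['position'],M[:,0],'yaw',np.degrees(np.arctan2(M[1,1],M[0,1])),s['force'],s['moment'],s['grip_width'])
E
python3 st.py
```

```text
10.0 [0.6194 0.1283 0.2998] [-0.0002 -0.0007 -1.    ] yaw 8.209163109718443 [ 0.0739 -1.2889 -1.1325] [0.0132 0.079  0.0744] 0.02138780763214752
```

Emit:
play_rows:
  deltas:
    - [2.3,4.4,-35,0,0,0,10]
    - [0,0,-35,0,0,0,10]
    - [0,0,-18,0,0,0,10]
    - [0,0,-7,0,0,0,10]
    - [0,0,0,0,0,0,10]
    - [0,0,0,0,0,0,10]
    - [0,0,0,0,0,0,10]

```text
clock: 10.88
position: [0.6223, 0.1338, 0.2056]
tool_rot: [1.766, 1.57, 0.341]
force: [-0.0, 0.3, -0.7]
grip_width: 0.0212
```

```bash
python3 st.py; python3 -c "
from h import *
shot('scene','s3');shot('top','t3')
a=cv2.imread('pics/s3_raw.png')[262:362,330:410];b=cv2.imread('pics/t3_raw.png')[140:240,100:180]
cv2.imwrite('pics/z4.png',cv2.convertScaleAbs(cv2.resize(np.hstack([a,b]),(800,500),interpolation=cv2.INTER_CUBIC),alpha=1.3))"
```

```text
10.875 [0.6223 0.1338 0.2056] [ 0.001   0.0004 -1.    ] yaw 8.314092515461393 [-0.042   0.3454 -0.7464] [ 0.013   0.0814 -0.0138] 0.021217453805796708
```

View pics/z4.png

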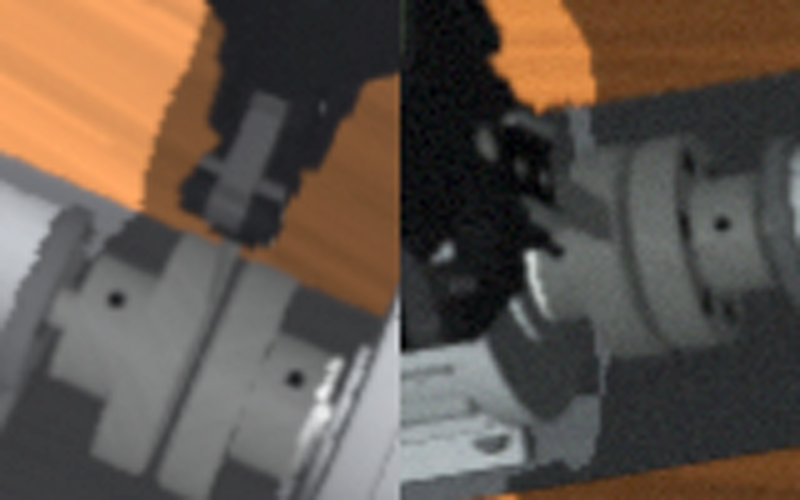

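The blade is low contrast against the flanges: a strip near (225,265) in the scene half and (585,205) in the top half. I'll zoom in with stretched contrast and mark the projected expected tip.

```bash
python3 -c "
from h import *
a=cv2.imread('pics/s3_raw.png');b=cv2.imread('pics/t3_raw.png')
tip=np.array([.6223,.1334,.1375])
print(proj('scene',[tip,tip+[0,0,.04]]),proj('top',[tip,tip+[0,0,.04]]))
def z(im,x,y):
  g=cv2.cvtColor(im[y:y+35,x:x+33],cv2.COLOR_BGR2GRAY);g=cv2.resize(g,None,fx=12,fy=12,interpolation=cv2.INTER_CUBIC);return cv2.createCLAHE(4,(2,2)).apply(g)
cv2.imwrite('pics/z5.png',np.hstack([z(a,358,295),z(b,122,162)]))"
```

```text
[[374.04001561 319.25957969]
 [377.73222216 308.10584828]] [[140.60916176 183.34523717]
 [132.64230221 179.45959482]]
```

View pics/z5.png

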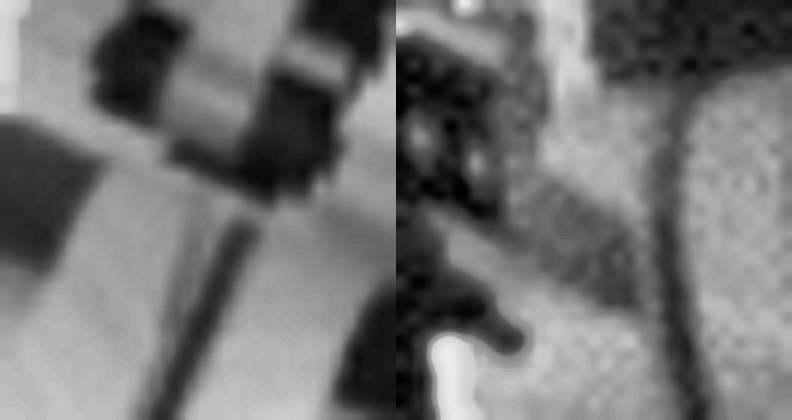

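```bash
python3 -c "
from h import *
np.set_printoptions(precision=4,suppress=True)
y=np.radians(98.3);a=np.array([np.cos(y),np.sin(y),0]);c=np.array([a[1],-a[0],0])
f=lambda n,p,z:(lambda r:(r@c,r@a))(onz(n,p,z))
print('cmd tcp',np.array([.6223,.1334,0])@c,np.array([.6223,.1334,0])@a)
T=lambda x,y:((x-396)/12+122,y/12+162);S=lambda x,y:(x/12+358,y/12+295)
for z in(.1375,.134):print('tip top',[f('top',T(640,v),z) for v in(225,303)],'scene strip',f('scene',S(187,291),z))
print('gap top',[f('top',T(x,y),.117) for x,y in((655,240),(692,240),(662,300),(697,300))])
print('gap scene',[f('scene',S(x,y),.117) for x,y in((206,291),(228,291),(181,350),(204,350))])"
```

```text
cmd tcp 0.6350390157511495 0.0421698763788949
tip top [(np.float64(0.6393058063197886), np.float64(0.0384748990741261)), (np.float64(0.627386036973399), np.float64(0.039871366221969684))] scene strip (np.float64(0.635359595646761), np.float64(0.04150224823932648))
tip top [(np.float64(0.6401078858388742), np.float64(0.039590619020558604)), (np.float64(0.6281313204583137), np.float64(0.04099374013909096))] scene strip (np.float64(0.6335870023175877), np.float64(0.04133203925358779))
gap top [(np.float64(0.6412726847742526), np.float64(0.04294765270396356)), (np.float64(0.6403577795979992), np.float64(0.03718303835511036)), (np.float64(0.6316794117752064), np.float64(0.04296558322513867)), (np.float64(0.6308173716167547), np.float64(0.03752052999068578))]
gap scene [(np.float64(0.6237793921097584), np.float64(0.04286062196720927)), (np.float64(0.6223924678850846), np.float64(0.045588936007561046)), (np.float64(0.6336353481371045), np.float64(0.043080591457408474)), (np.float64(0.6321945935467154), np.float64(0.045915140816240624))]
```

In the top view the tip edge is at about (640,265) and its along-shaft coordinate is 40 mm, against 40.1 mm for the gap middle. The scene view agrees to 1–2 mm, which is inside the beveled mouth. Descending gently with force checks.

Emit:
play_rows:
  deltas:
    - [0,-0.5,-8,0,0,0,10]
    - [0,0,-8,0,0,0,10]
    - [0,0,-4,0,0,0,10]
    - [0,0,-4,0,0,0,10]
    - [0,0,-4,0,0,0,10]
    - [0,0,0,0,0,0,10]

```text
clock: 11.72
position: [0.6219, 0.1336, 0.1765]
tool_rot: [-2.221, 1.57, 2.637]
force: [0.2, 2.4, -2.8]
grip_width: 0.0213
```

```bash
python3 st.py
```

```text
11.725 [0.6219 0.1336 0.1765] [-0.0004  0.0002 -1.    ] yaw 8.32671764047081 [ 0.2135  2.3738 -2.7536] [ 0.8254  0.04   -0.0564] 0.021301839972509888
```

Emit:
play_rows:
  deltas:
    - [0,0,0,0,0,0,10]
    - [0,0,0,0,0,0,10]

```text
clock: 11.98
position: [0.6219, 0.1335, 0.1768]
tool_rot: [-2.367, 1.57, 2.49]
force: [-0.2, 4.2, -3.4]
grip_width: 0.0212
```

```bash
python3 st.py; python3 -c "
from h import *
shot('scene','s4');shot('top','t4')
def z(n,x,y):
  return cv2.resize(cv2.imread('pics/'+n+'_raw.png')[y:y+35,x:x+33],None,fx=12,fy=12,interpolation=cv2.INTER_CUBIC)
cv2.imwrite('pics/z6.png',cv2.convertScaleAbs(np.hstack([z('s4',358,295),z('t4',122,162)]),alpha=1.6))"
```

```text
11.975 [0.6219 0.1335 0.1768] [-0.0003  0.0002 -1.    ] yaw 8.323523459946712 [-0.2     4.1739 -3.3515] [0.9679 0.2062 0.0287] 0.021248151816845817
```

View pics/z6.png

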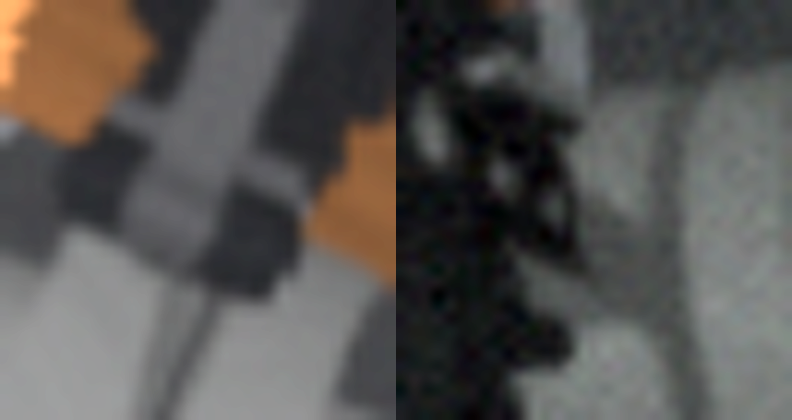

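The scene half shows the blade hugging the left (driven) side, with dark gap left on its right from (220,290) to (165,410). The +y force of about 4 N agrees, so I'll shift toward the motor.

Emit:
play_rows:
  deltas:
    - [-0.1,1,0,0,0,0,10]
    - [0,0,0,0,0,0,10]
    - [0,0,0,0,0,0,10]

```text
clock: 12.45
position: [0.622, 0.134, 0.1769]
tool_rot: [0.618, 1.57, -0.808]
force: [0.5, 0.5, -0.2]
grip_width: 0.021
```

```bash
python3 st.py
```

```text
12.45 [0.622  0.134  0.1769] [ 0.0003 -0.0003 -1.    ] yaw 8.302780166792218 [ 0.5255  0.4682 -0.2388] [0.0665 0.0134 0.0143] 0.020982207183717246
```

Emit:
play_rows:
  deltas:
    - [-0.1,1,0,0,0,0,10]
    - [0,0,0,0,0,0,10]
    - [0,0,0,0,0,0,10]

```text
clock: 12.82
position: [0.6218, 0.1353, 0.1768]
tool_rot: [-0.639, 1.571, -2.065]
force: [0.1, 0.2, -1.1]
grip_width: 0.0215
```

```bash
python3 st.py
```

```text
12.825 [0.6218 0.1353 0.1768] [-0.     -0.0001 -1.    ] yaw 8.318157784558348 [ 0.1432  0.1864 -1.0784] [ 0.0102 -0.0124  0.0294] 0.021545988933674334
```

Emit:
play_rows:
  deltas:
    - [-0.1,1,0,0,0,0,10]
    - [0,0,0,0,0,0,10]
    - [0,0,0,0,0,0,10]

```text
clock: 13.2
position: [0.6217, 0.1363, 0.1768]
tool_rot: [-0.103, 1.571, -1.529]
force: [-0.3, 0.4, -1.9]
grip_width: 0.0212
```

```bash
python3 st.py
```

```text
13.2 [0.6217 0.1363 0.1768] [ 0. -0. -1.] yaw 8.31335845990372 [-0.3219  0.3979 -1.8979] [-0.0942 -0.0484 -0.0302] 0.021227306234603466
```

Emit:
play_rows:
  deltas:
    - [-0.1,1,0,0,0,0,10]
    - [0,0,0,0,0,0,10]
    - [0,0,0,0,0,0,10]

```text
clock: 13.58
position: [0.6216, 0.1369, 0.1768]
tool_rot: [-0.15, 1.57, -1.576]
force: [0.3, -3.7, -0.0]
grip_width: 0.0212
```

```bash
python3 st.py
```

```text
13.575 [0.6216 0.1369 0.1768] [-0.     -0.0004 -1.    ] yaw 8.299230034669419 [ 0.2813 -3.6624 -0.0235] [-1.1375 -0.0812 -0.0105] 0.02123337233870993
```

Driven-side contact is at 0 mm and motor-side contact at +4 mm with nearly equal forces, so the centre is at +2. Centring, then descending.

Emit:
play_rows:
  deltas:
    - [0.2,-2,0,0,0,0,10]
    - [0,0,-4,0,0,0,10]
    - [0,0,-4,0,0,0,10]
    - [0,0,-4,0,0,0,10]
    - [0,0,-3,0,0,0,10]
    - [0,0,0,0,0,0,10]
    - [0,0,0,0,0,0,10]

```text
clock: 14.45
position: [0.6219, 0.1353, 0.1619]
tool_rot: [2.097, 1.571, 0.671]
force: [-0.7, -0.4, -1.0]
grip_width: 0.0212
```

```bash
python3 st.py
```

```text
14.45 [0.6219 0.1353 0.1619] [ 0.0001  0.0001 -1.    ] yaw 8.315065661949735 [-0.7468 -0.4442 -0.9523] [-0.0273  0.0096 -0.0147] 0.021225667743117765
```

Emit:
play_rows:
  deltas:
    - [0,0,-2,0,0,0,10]
    - [0,0,-2,0,0,0,10]
    - [0,0,0,0,0,0,10]
    - [0,0,0,0,0,0,10]

```text
clock: 14.95
position: [0.6218, 0.1352, 0.1578]
tool_rot: [-1.232, 1.571, -2.658]
force: [0.7, -1.2, -0.5]
grip_width: 0.0217
```

Emit:
play_rows:
  deltas:
    - [0,0,-1,0,0,0,10]
    - [0,0,-1,0,0,0,10]
    - [0,0,0,0,0,0,10]
    - [0,0,0,0,0,0,10]

```text
clock: 15.45
position: [0.6219, 0.1352, 0.1558]
tool_rot: [0.37, 1.571, -1.055]
force: [0.6, -1.4, -1.6]
grip_width: 0.0214
```

```bash
python3 st.py
```

```text
15.45 [0.6219 0.1352 0.1558] [ 0.0001 -0.0001 -1.    ] yaw 8.310966275108825 [ 0.6424 -1.4326 -1.6063] [-0.4695 -0.2717  0.0023] 0.02135452721508707
```

Emit:
play_rows:
  deltas:
    - [0,-0.4,0,0,0,0,10]
    - [0,0,-1,0,0,0,10]
    - [0,0,-1,0,0,0,10]
    - [0,0,0,0,0,0,10]
    - [0,0,0,0,0,0,10]

```text
clock: 16.08
position: [0.6218, 0.1349, 0.1537]
tool_rot: [-1.424, 1.571, -2.849]
force: [1.2, -0.8, -2.5]
grip_width: 0.021
```

```bash
python3 st.py
```

```text
16.075 [0.6218 0.1349 0.1537] [-0.0001 -0.     -1.    ] yaw 8.317008300371668 [ 1.197  -0.7674 -2.5399] [-0.1653 -0.1158  0.0486] 0.020965618067067322
```

Emit:
play_rows:
  deltas:
    - [0,-0.1,-1,0,0,0,10]
    - [0,0,-1,0,0,0,10]
    - [0,0,0,0,0,0,10]
    - [0,0,0,0,0,0,10]

```text
clock: 16.58
position: [0.622, 0.1348, 0.152]
tool_rot: [1.859, 1.57, 0.433]
force: [0.6, -0.5, 4.8]
grip_width: 0.0214
```

```bash
python3 st.py
```

```text
16.575 [0.622  0.1348 0.152 ] [ 0.0004  0.0002 -1.    ] yaw 8.31587583441702 [ 0.5695 -0.47    4.8027] [ 0.0074 -0.0228  0.0237] 0.02141012147636043
```

Emit:
play_rows:
  deltas:
    - [0,0,-1,0,0,0,10]
    - [0,0,0,0,0,0,10]
    - [0,0,0,0,0,0,10]

```text
clock: 16.95
position: [0.6221, 0.1349, 0.1512]
tool_rot: [1.819, 1.57, 0.393]
force: [-1.1, -0.2, 7.0]
grip_width: 0.0216
```

```bash
python3 st.py
```

```text
16.95 [0.6221 0.1349 0.1512] [ 0.0007  0.0003 -1.    ] yaw 8.314532743327872 [-1.1084 -0.1842  7.0222] [-0.0177  0.1118  0.0061] 0.021647714653191784
```

Drag is now rising softly and symmetrically: lateral moment is about 0 and the push about 8 N net of weight. I'll let it settle and average a few readings.

Emit:
play_rows:
  deltas:
    - [0,0,0,0,0,0,10]
    - [0,0,0,0,0,0,10]
    - [0,0,0,0,0,0,10]
    - [0,0,0,0,0,0,10]

```text
clock: 17.45
position: [0.6221, 0.1349, 0.1512]
tool_rot: [1.852, 1.57, 0.426]
force: [-0.0, 0.2, 7.9]
grip_width: 0.0209
```

```bash
python3 -c "
from h import *
F=[]
for i in range(12):
  vision.grab_frame('top');s=telemetry.observe();F.append(np.r_[s['force'],s['moment'],s['position'][2],s['grip_width']])
F=np.array(F);print(F.mean(0).round(4),F.std(0).round(4))
shot('scene','s9',None,1.4)"; python3 st.py
```

```text
[-3.1960e-01 -1.4780e-01  7.5043e+00 -1.5000e-03  1.0890e-01  7.5000e-03
  1.5120e-01  2.1200e-02] [3.838e-01 3.243e-01 4.687e-01 2.490e-02 2.650e-02 3.260e-02 0.000e+00
 1.000e-04]
18.1 [0.6221 0.1349 0.1512] [ 0.0007  0.0003 -1.    ] yaw 8.312851495312428 [-0.5247 -0.4278  8.0382] [0.0103 0.1116 0.0102] 0.02112756974370247
```

View pics/s9.png

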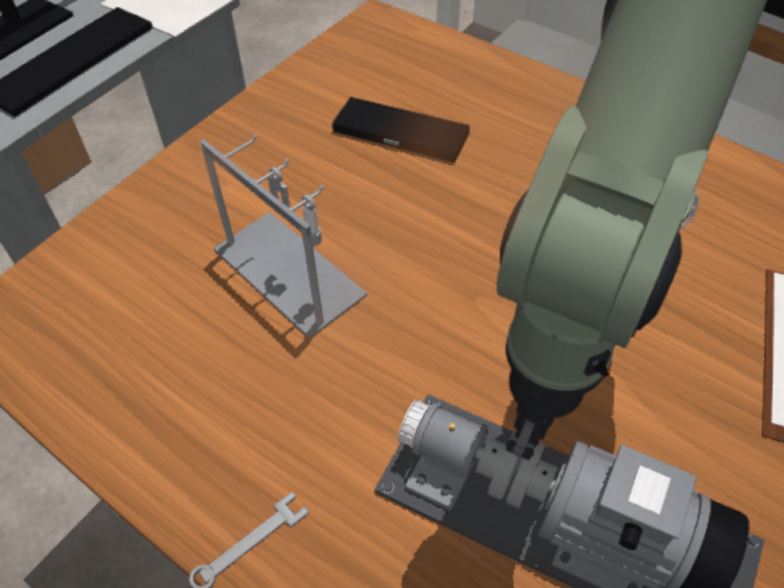

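The gauge stands upright in the gap and the other two still hang at about (278,185) and (310,215). The push is steady at 7.5 ± 0.5 N (about 8.5 N with the gauge's weight), with negligible side load. Handing in.

```bash
python3 -c "
from h import *
print(workorder.job_done())"
```

```text
the job is handed in; nothing more can be done
None
```

I took the taper gauge off its hook and slid the blade down into the coupling gap until it dragged snugly. The gripper is still holding it there by the handle. I handed the job in at about 18 s; no verdict is reported.

**Last checks:**
- **Push:** it was steady at 7.5 ± 0.5 N (about 8.5 N with the gauge's weight), within the 5–10 N snug range.
- **Depth:** the tip is about 33 mm below the top edge of the flanges, reckoned from the grasp height.
- **Alignment:** side forces were under 0.4 N on average and moments about 0.1 N m or less. The tool was vertical to within 0.05° and turned 8.3°, to match the flange faces.
- **Other gauges:** the plug and snap gauges were still hanging in the last picture.

**What disagreed:** the two camera views differed by 2–3 mm on where the gap lies along the shaft. My first entry touched the driven flange with about 4 N. I then felt for contact on both faces and centred the blade between them before going deeper.

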